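Seat the canister lid and hold the reading lens over its valve

ROBOT

A 6-joint arm with a two-finger parallel gripper is mounted at the origin on the work surface. World frame = base frame: x ahead of the robot, y to its left, z up, the work surface at z = 0. Lengths are in mm, angles in degrees, forces in N, time in s.
With the tool pointing down it reaches from about 225 to 725 mm from the base axis. Payload 3.1 kg.
Tool frame: the origin (TCP) lies at the very end of the fingers, on their centre line; the grasp point (between the pads) lies 19 mm behind it; z points along the fingers, y is the direction in which the jaws open and shut (so a half turn about z gives the same grasp; the last joint's range is limited). The gripper opens to 85 mm and grips with 20 to 120 N. Pads are 22 mm wide; open, the fingers measure 114 mm over their backs; the gripper's body (76 mm by 85 mm) begins 54 mm behind the grasp point. The pads swing forward as they close: fully open they stand 13 mm farther back than shut.
Start: joints at [56.849, 2.75, 5.684, 92.934, 0, 82.678], TCP at [228.741, 472.541, 231.312] pointing down, gripper open.
Joint ranges: [-166.93, 166.93], [-56.73, 111.36], [-69.38, 81.34], [-121.58, 131.49], [-85.45, 84.26], [-180, 180]. Speed limits (degrees/s): [159.86, 159.86, 180, 180, 180, 180].

INTERFACE

Orientations are given as [roll, pitch, yaw] about the fixed x, y, z axes, in that order (R = Rz(yaw) Ry(pitch) Rx(roll)).
In Python, from cell import bot, eyes gives the robot as it stands. The module is installed in compiled form; this text tells all that it offers. Calls block until the motion is done:
- bot.goto(position, orientation): joint-space move of the TCP to a pose.
- bot.movel(position, rot=None, velocity=150): straight line of the TCP; rot=None keeps the orientation; velocity is the mean speed in mm/s.
- bot.set_joints(angles): joint-space move.
- bot.command_gripper(opening): opening from 0.0 (shut) to 1.0 (fully open); the grip force is fixed at half the most; returns when the fingers have stopped.
- bot.sleep(seconds).
- bot.solve_ik(position, orientation): joint angles nearest the present ones, or None.
- bot.get_state(): the state.
- eyes.grab_frame(name): name is "scene" or "top"; returns (picture, depth): 420x560x3 uint8, red, green, blue; 420x560 float32, mm along the optical axis (not along the pixel's ray), 0 where there is no reading.
- eyes.calibration(name): a dict with "vertical_fov" (degrees; the focal length in pixels is half the picture's height over the tangent of half this angle, whatever the lens; pixels are square), "cx", "cy" (the principal point, pixels), "view" (4x4, takes a point from world to camera coordinates). Camera axes: x right, y down, z forward; pixel columns grow to the right and rows downward; lengths in mm; the calibration is good to about 2 mm. A picture is of the moment at which its call begins. calibration takes no time and is no camera call.
A pose or a line that the arm cannot do raises bot.MotionError and nothing moves.
- bot.close_job(): hands the job in, once; it reports no verdict.
The state is a dict: "time_s": time; "joint_pos": joint angles; "qd": joint speeds; "tau": joint torques, N m; "tcp_pos": TCP position; "ee_rot": TCP orientation; "ft_force": force on the tool from outside, world axes, zero at the start; "ft_torque": the same for the moment, N m; "width": opening from 0.0 (shut) to 1.0 (fully open).
Only numpy, scipy, OpenCV 4.12 (cv2) and the standard library are available. Lean on these libraries where they do the work, as an engineer would, in place of code of your own. Each camera call takes 0.05 s, during which the arm holds its last target.

TASK

Press the round canister's lid down until it is fully home. Then pick up the reading lens by its handle and hold it level and still in the air, centred over the small steel valve on that lid, with the glass at the same height as the dark collar on the focus post standing behind the canister; finish while still holding it there, the lens touching nothing but the gripper. Leave the collar, the mug, the soap bottle and the square box as they are.

Things in the scene. Friction and masses are not known exactly. Their poses are not given: they have to be found in the camera images.
- canister: Heavy white ceramic storage canister, round, 100 mm across, its rim 75 mm above the counter. It does not move on the counter. Origin: centre of its underside, on the counter; z up. Stands at the left or the right.
- lid (a joint): The canister's round push-in wooden lid (110 mm across, 10 mm thick, rubber plug beneath). 0 m: stands 8 mm proud of the rim; 0.008 m: fully home, flange on the rim. It starts 0 to 3 mm in. It slides straight down only; a tight rubber fit needs about 8 N to move it, and it stays where it is left.
- lid_top (a point): Centre of the lid's flat upper face: 93 mm above the counter less the joint value, so 85 mm when home. Clear flat face for pressing, apart from the valve.
- valve (a point): Centre of the top of the small round steel valve on the lid, 18 mm across and 6 mm high with a dark dot in its middle. It is fixed to the lid 30 mm off its centre, roughly on the robot's side; its top is 91 mm above the counter with the lid home.
- post: Focus post: round wooden foot 64 mm across and 12 mm high with an upright steel rod 8 mm thick, top 232 mm above the counter. It does not move. Origin: centre of the foot's underside. It stands 100 to 122 mm from the canister's centre, on the side away from the robot.
- collar_mark (a point): Centre of the dark steel collar (32 mm across, 8 mm thick) on the post's rod: it marks the focal height, set anywhere from 145 to 185 mm above the counter. It slides on the rod if pushed by more than 4 N. Site z up.
- lens: Reading lens lying flat on the counter: steel rim 80 mm across and 20 mm high with a clear glass disc in it, and a dark wooden handle. Origin: centre of the rim's underside; z up through the glass. The handle lies along -x: a straight bar from x = -45 to -165 mm, 20 mm wide (y), 22 mm high (z 0 to 22 mm), joined by a 12 mm neck. Mass about 160 g; centre of mass about 75 mm from the lens centre, in the handle.
- lens_center (a point): Centre of the glass, 10 mm above the lens's underside; axes as lens.
- lens_grip (a point): Point in the handle near the centre of mass, 75 mm along -x from the lens centre, 11 mm above the underside; axes as lens. The handle is pinched across its 20 mm width here.
- mug: Blue ceramic mug, 80 mm across, 90 mm high. Origin: centre of its underside. Bystander.
- soap: Green washing-up bottle, 60 mm across, 170 mm high. Origin: centre of its underside. Bystander.
- square_box: Square white storage box with a closed wooden lid, 92 mm wide, 87 mm high. Origin: centre of its underside. Bystander.

How it is judged (in metres and radians):
On the way, in this order (a step that is already met when the one before it is completed fails the run):
1. the lid is pressed fully home (value of joint lid above 0.0068 m), for 0.2 s.
2. the lens is lifted off the counter in the gripper (height (world z) of lens_center above 0.05 m and contact force between lens and the fingers above 0.5 N), for 0.2 s.
At the end, for the whole second after the job is handed in: Still gripped, the lens hangs still (under 30 mm/s and 0.2 rad/s), its centre within 12 mm of the valve horizontally and within 7 mm of the collar's mid height, level within 0.12 rad, touching neither canister, lid, post, collar nor any bystander; the lid is home to within 1.2 mm (contact force between lens and the fingers above 0.5 N and horizontal distance between lens_center and valve below 0.012 m and z of lens_center in the frame of collar_mark between -0.007 and 0.007 m and angle between lens's own z axis and vertical below 0.12 rad and linear speed of lens below 0.03 m/s and angular speed of lens below 0.2 rad/s and value of joint lid above 0.0068 m and contact force between lens and canister below 0.1 N and contact force between lens and post below 0.1 N and contact force between lens and mug below 0.1 N and contact force between lens and soap below 0.1 N and contact force between lens and square_box below 0.1 N); the arm keeps its last pose, push and grip.
It fails at once if the collar is pushed more than 5 mm along its rod (distance of collar_mark from where it was at the start of the episode above 0.005 m).
It fails at once if the mug is shifted more than 20 mm or tipped (distance of mug from where it was at the start of the episode above 0.02 m or angle between mug's own z axis and vertical above 0.3 rad).
It fails at once if the soap bottle is shifted more than 20 mm or tipped (distance of soap from where it was at the start of the episode above 0.02 m or angle between soap's own z axis and vertical above 0.3 rad).
It fails at once if the square box is shifted more than 20 mm or tipped (distance of square_box from where it was at the start of the episode above 0.02 m or angle between square_box's own z axis and vertical above 0.3 rad).
It also fails if it takes over 64 s, if anything falls off the work surface, if the arm or the gripper's body presses on something with over 40 N, if the wrist force passes 120 N, or if a joint passes its speed limit or range.

## Working session

There is one attempt and no reset: what is moved stays moved. The work goes in short steps, each a Python script; the robot and the scene stay as the last script left them, time stands still between calls to the robot, and variables do not carry over. Pictures are saved under pics/ and viewed, and the job is handed in when it is done.

```bash
mkdir -p pics; python3 - <<'E'
from cell import bot, eyes
import cv2, numpy as np
for n in ("scene","top"):
    p,d=eyes.grab_frame(n); cv2.imwrite(f"pics/{n}0.png",p[:,:,::-1]); np.savez(f"{n}0.npz",p=p,d=d)
    c=eyes.calibration(n); print(n,c["vertical_fov"],c["cx"],c["cy"]); print(np.round(c["view"],4), (d>0).mean())
print(bot.get_state())
E
```

```text
scene 55.065675066616876 282.2349541406646 206.67092075716826
[[ 2.5000000e-01  9.6820000e-01  5.7000000e-03 -1.6494050e+02]
 [ 7.1360000e-01 -1.8020000e-01 -6.7700000e-01 -3.6896820e+02]
 [-6.5440000e-01  1.7330000e-01 -7.3600000e-01  1.6522661e+03]
 [ 0.0000000e+00  0.0000000e+00  0.0000000e+00  1.0000000e+00]] 0.9961011904761905
top 50.100032130699844 275.40362771158965 209.2761536617123
[[-8.9000000e-03 -9.9990000e-01  9.1000000e-03  2.1498000e+00]
 [-9.9270000e-01  7.7000000e-03 -1.2060000e-01  6.4300040e+02]
 [ 1.2050000e-01 -1.0100000e-02 -9.9270000e-01  1.4706323e+03]
 [ 0.0000000e+00  0.0000000e+00  0.0000000e+00  1.0000000e+00]] 0.9960841836734694
{'time_s': 0.1, 'joint_pos': array([5.68508384e+01, 2.78833095e+00, 5.59989701e+00, 9.29344990e+01,
       1.31616361e-03, 8.26805866e+01]), 'qd': array([ 0.06041134, -0.04786462,  0.21307613, -0.00504751,  0.09260056,
        0.00145379]), 'tau': array([ 3.44369662e-03, -3.39852118e+01,  3.20934999e+01,  1.57985132e-02,
       -6.93497918e-05,  7.50342934e-06]), 'tcp_pos': array([228.41200093, 472.08385576, 230.23105978]), 'ee_rot': array([-1.79878236e+02, -1.69671685e-02,  1.54170232e+02]), 'ft_force': array([-0.06272413, -0.27625779,  0.29919861]), 'ft_torque': array([0.05473101, 0.0033963 , 0.01644823]), 'width': 1.0009860227605398}
```

View pics/scene0.png

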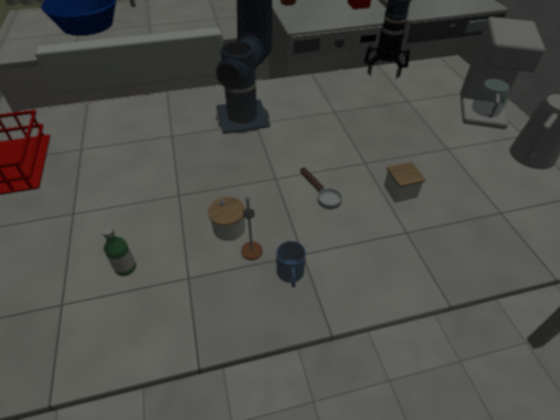

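View pics/top0.png

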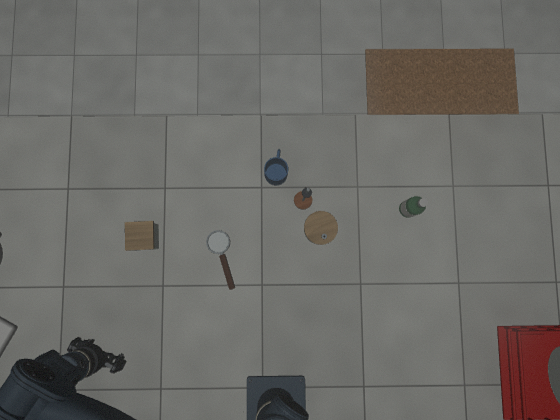

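The top view shows the lid at about (321,228), the valve at (323,236), the post foot at (303,200), the lens rim at (218,242) with its handle running to (232,288), the mug at (276,170), the box at (139,235) and the soap at (411,207). Next I'll zoom in and measure.

```bash
cat > h.py <<'E'
import numpy as np, cv2
from cell import bot, eyes
def K(n):
    c=eyes.calibration(n); f=210/np.tan(np.radians(c["vertical_fov"]/2)); return f,c["cx"],c["cy"],np.array(c["view"])
def ray(n,u,v):
    f,cx,cy,V=K(n); R=V[:3,:3]; o=-R.T@V[:3,3]; return o,R.T@np.array([(u-cx)/f,(v-cy)/f,1.])
def plane(n,u,v,z):
    o,d=ray(n,u,v); return o+d*(z-o[2])/d[2]
def proj(n,P):
    f,cx,cy,V=K(n); q=V[:3,:3]@np.asarray(P,float)+V[:3,3]; return np.array([f*q[0]/q[2]+cx,f*q[1]/q[2]+cy])
def tri(a,b):
    (o1,d1),(o2,d2)=ray(*a),ray(*b)
    t=np.linalg.lstsq(np.c_[d1,-d2],o2-o1,rcond=None)[0]; p,q=o1+d1*t[0],o2+d2*t[1]; return (p+q)/2,np.linalg.norm(p-q)
def crop(p,name,x0,y0,w,h,s):
    c=np.clip(p[y0:y0+h,x0:x0+w,::-1].astype(float)*1.6,0,255).astype(np.uint8)
    cv2.imwrite(name,cv2.resize(c,None,fx=s,fy=s,interpolation=cv2.INTER_CUBIC))
E
python3 - <<'E'
from h import *
t=np.load("top0.npz")["p"]; s=np.load("scene0.npz")["p"]
crop(t,"pics/tc1.png",190,150,160,150,5) if 0 else crop(t,"pics/tc1.png",200,180,150,115,5)
crop(s,"pics/sc1.png",195,160,155,120,5)
td=np.load("top0.npz")["d"]; sd=np.load("scene0.npz")["d"]
print(td[225:229,315:319], sd[212:216,247:251])
E
```

```text
[[1452.1709 1454.8375 1445.4128 1451.9557]
 [1449.2609 1453.1473 1453.9092 1456.2428]
 [1451.79   1456.2339 1452.8748 1452.0907]
 [1451.3986 1448.9337 1453.4178 1446.7524]] [[1057.7294 1052.4382 1057.9879 1063.3159]
 [1057.4849 1062.9639 1059.1377 1059.9446]
 [1060.3027 1057.7847 1056.416  1061.257 ]
 [1057.4321 1055.0984 1052.3628 1056.0482]]
```

View pics/tc1.png

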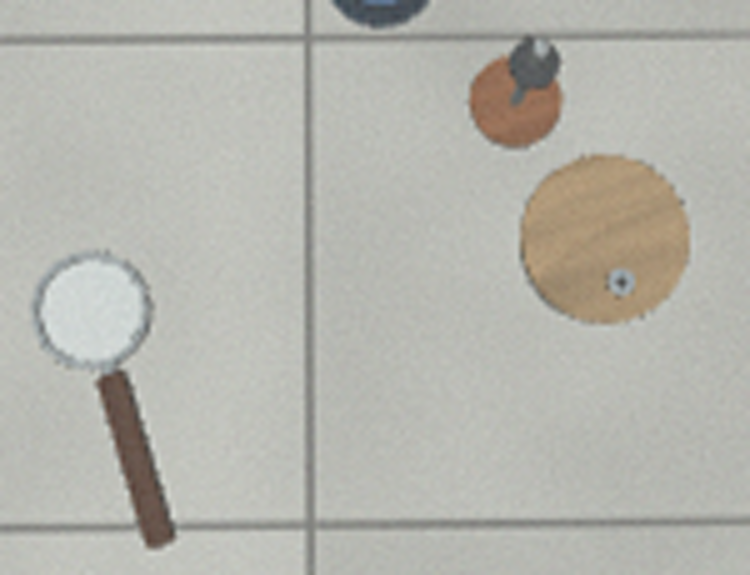

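View pics/sc1.png

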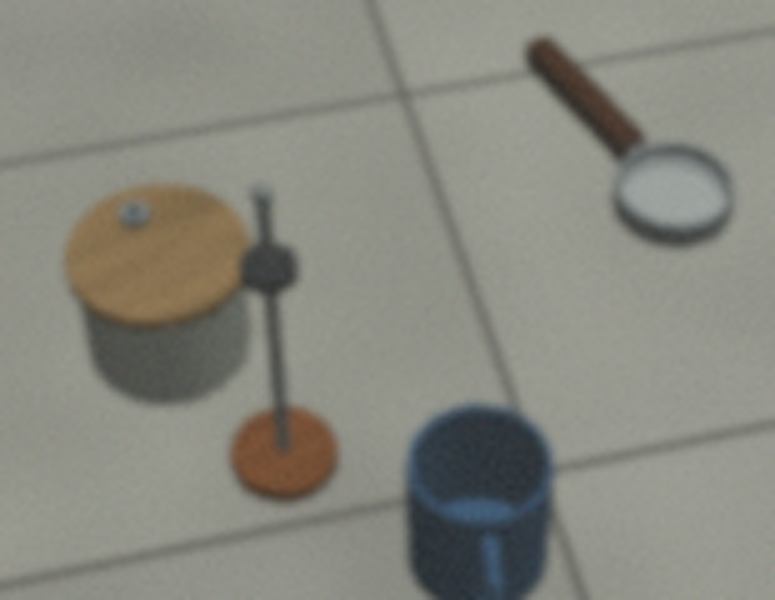

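```bash
cat > m.py <<'E'
from h import *
def avg(n,k=4): return np.mean([eyes.grab_frame(n)[0].astype(float) for _ in range(k)],0)
def fit(img,box,fn,scale=4):
    x0,y0,x1,y1=box
    c=cv2.resize(img[y0:y1,x0:x1].astype(np.float32),None,fx=scale,fy=scale,interpolation=cv2.INTER_CUBIC)
    m=fn(c[...,0],c[...,1],c[...,2]).astype(np.uint8)*255
    cs,_=cv2.findContours(m,cv2.RETR_EXTERNAL,cv2.CHAIN_APPROX_NONE); k=max(cs,key=cv2.contourArea)
    return k,m,lambda P:(np.asarray(P)+.5)/scale-.5+np.array([x0,y0])
E
python3 - <<'E'
from m import *
t=avg("top"); s=avg("scene"); np.savez("avg.npz",t=t,s=s)
for nm,(u,v) in dict(lid=(312,235),valve=(324,236),foot=(300,202),collar=(307,193),glass=(218,242),rim=(208,242),handle=(227,270),counter=(250,250),mug=(270,165)).items(): print(nm,t[v,u].round())
for nm,(u,v) in dict(lid=(225,215),foot=(251,253),collar=(248,213),valve=(221,203),handle=(312,180),rimside=(330,207),glass=(330,197),counter=(280,210)).items(): print('s',nm,s[v,u].round())
E
```

```text
lid [96. 85. 70.]
valve [47. 48. 48.]
foot [93. 70. 54.]
collar [58. 59. 59.]
glass [130. 133. 132.]
rim [122. 127. 126.]
handle [65. 53. 48.]
counter [119. 121. 117.]
mug [54. 63. 75.]
s lid [86. 73. 52.]
s foot [74. 51. 34.]
s collar [40. 42. 41.]
s valve [62. 66. 66.]
s handle [45. 36. 30.]
s rimside [43. 45. 44.]
s glass [ 98. 102. 100.]
s counter [90. 90. 84.]
```

```bash
python3 - <<'E'
from m import *
z=np.load("avg.npz"); t,s=z["t"],z["s"]
def ell(n,img,box,fn):
    k,m,f=fit(img,box,fn); h=cv2.convexHull(k); e=cv2.fitEllipse(h); return f(e[0]),np.array(e[1])/4,f(k[:,0].mean(0))
lidf=lambda r,g,b:(r-b>13)
# lid
a=ell("top",t,(295,207,345,252),lambda r,g,b:(r-b>12)); b=ell("scene",s,(203,192,244,226),lambda r,g,b:r-b>16)
print("lid",a,b); print(tri(("top",*a[0]),("scene",*b[0])), plane("top",*a[0],91)); C=plane("top",*a[0],91)
# valve: non-tan pixels inside lid
va=ell("top",t,(317,229,331,243),lambda r,g,b:r-b<9); vb=ell("scene",s,(215,198,227,208),lambda r,g,b:r-b<9)
print("valve",va,vb,tri(("top",*va[0]),("scene",*vb[0])))
for zz in (93,96,99): print(zz,plane("top",*va[0],zz),plane("scene",*vb[0],zz))
# foot
fa=ell("top",t,(290,184,316,213),lambda r,g,b:r-b>22); fb=ell("scene",s,(239,238,266,262),lambda r,g,b:r-b>18)
print("foot",fa,fb,plane("top",*fa[0],12),plane("scene",*fb[0],8),tri(("top",*fa[0]),("scene",*fb[0])))
# collar
k,m,f=fit(t,(300,186,313,199),lambda r,g,b:(r<75)&(r-b<14)); M=cv2.moments(m,True); ca=f([M['m10']/M['m00'],M['m01']/M['m00']])
k2,m2,f2=fit(s,(240,204,258,222),lambda r,g,b:(r<58)&(r-b<8)); 
m2o=cv2.morphologyEx(m2,cv2.MORPH_OPEN,np.ones((17,17))); x,y,w,h=cv2.boundingRect(m2o); M=cv2.moments(m2o,True); cb=f2([M['m10']/M['m00'],M['m01']/M['m00']])
print("collar",ca,cb,w/4,h/4,f2([x+w/2-.5,y+h/2-.5]),tri(("top",*ca),("scene",*cb)))
cv2.imwrite("pics/mk.png",np.hstack([cv2.resize(q,(300,300)) for q in (m,m2o)]))
# lens
ha=fit(t,(215,245,240,295),lambda r,g,b:(r<95)&(r-b>6)); print("handle",cv2.minAreaRect(ha[0]),[plane("top",*ha[2](p),20).round(1) for p in cv2.boxPoints(cv2.minAreaRect(ha[0]))])
hb=fit(s,(295,165,335,200),lambda r,g,b:(r<70)&(r-b>6)); M=cv2.moments(hb[0]);hc=hb[2]([M['m10']/M['m00'],M['m01']/M['m00']])
M=cv2.moments(ha[0]);hca=ha[2]([M['m10']/M['m00'],M['m01']/M['m00']])
print(hca,hc,tri(("top",*hca),("scene",*hc)),plane("top",*hca,15))
ga=ell("top",t,(200,226,236,256),lambda r,g,b:(r>125)); print("glass",ga,plane("top",*ga[0],10))
gs=fit(t,(200,226,236,256),lambda r,g,b:r>125)[1]; cv2.imwrite("pics/gl.png",gs)
E
```

```text
lid (array([320.59849358, 227.28209114]), array([33.93968582, 34.36480713]), array([320.57435065, 227.30746753])) (array([225.9326725 , 210.46262932]), array([28.50655174, 37.47766495]), array([225.77001312, 210.46620735]))
(array([ 577.17702705, -149.40701657,   86.6819965 ]), np.float64(1.562647203953022)) [ 576.94781346 -148.15265655   91.        ]
valve (array([323.75902033, 235.92487955]), array([5.15794945, 5.41721535]), array([323.78601695, 235.93432203])) (array([221.44160223, 202.32321358]), array([4.38462448, 5.3872695 ]), array([221.40277778, 202.33796296])) (array([ 548.66863562, -157.83858816,   94.41800949]), np.float64(0.9640167325206828))
93 [ 548.82473376 -157.5253186    93.        ] [ 547.18618778 -158.25353589   93.        ]
96 [ 548.64248914 -157.17323698   96.        ] [ 550.0641201  -158.37347522   96.        ]
99 [ 548.46024452 -156.82115536   99.        ] [ 552.94205241 -158.49341454   99.        ]
foot (array([302.65924549, 199.53537655]), array([17.97344208, 18.28893471]), array([302.41911765, 200.09033613])) (array([251.42024422, 249.83289337]), array([17.9
[... 268 characters left out ...]
8641882 213.34939302] 9.75 9.5 [248.375 213.25 ] (array([677.24806223, -97.54947363, 168.69494216]), np.float64(1.7773152951829356))
handle ((48.30533218383789, 107.44450378417969), (145.13742065429688, 26.901081085205078), 73.52957153320312) [array([492. , 189.5,  20. ]), array([498.2, 167.9,  20. ]), array([382.6, 133.2,  20. ]), array([376.6, 154.6,  20. ])]
[226.55676011 271.53844757] [311.53017644 178.35136915] (array([436.76903202, 161.74289287,  15.92514631]), np.float64(0.783532982098904)) [436.85863653 162.21348133  15.        ]
glass (array([217.91577339, 241.65512466]), array([19.11902046, 19.71805954]), array([218.01769912, 241.65044248])) [537.43370239 192.39888936  10.        ]
```

View pics/mk.png

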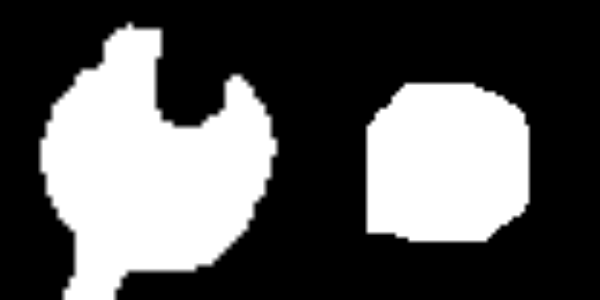

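View pics/gl.png

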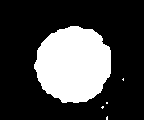

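Triangulation is consistent to 1–2 mm:

| Item | Position (mm) |
|---|---|
| Lid centre | (577, -149) |
| Valve | (548.6, -158) |
| Post | (678.5, -98) |
| Collar height | z ≈ 169 |
| Lens centre | (537.4, 192.4), yaw 16.8° |

Next is pressing the lid.

```bash
python3 - <<'E'
from h import *
# collar check along rod using known rod top(232)/foot
for zz in (12,160,165,169,173,232): print(zz, proj("scene",(678.5,-98,zz)).round(2), proj("top",(678.5,-98,zz)).round(2))
bot.command_gripper(0.0)
R=[180,0,197.5]
bot.goto([582,-147.5,280],R); bot.movel([582,-147.5,110],R,150)
bot.sleep(.3); s=bot.get_state(); print(s["time_s"],s["tcp_pos"],s["ft_force"],s["width"])
E
```

```text
12 [251.53 249.17] [302.87 199.73]
160 [248.73 215.89] [306.19 192.98]
165 [248.63 214.64] [306.32 192.73]
169 [248.54 213.64] [306.42 192.52]
173 [248.46 212.64] [306.52 192.32]
232 [247.15 197.12] [308.08 189.15]
5.3833 [ 582.39316123 -147.67277111  110.67172458] [ 0.6857671 -0.0261256 -0.3582062] -0.002106837830548884
```

```bash
python3 - <<'E'
from h import *
f0=bot.get_state()["ft_force"][2]
z=96
while z>78:
    bot.movel([582,-147.5,z],None,20); s=bot.get_state(); f=s["ft_force"][2]-f0
    print(z,s["tcp_pos"].round(2)[2],round(f,1))
    if f>25: break
    z-=1 if z>86 or f<3 else 0.5
bot.sleep(.4); s=bot.get_state(); print(s["tcp_pos"],s["ft_force"],s["time_s"])
E
```

```text
96 96.06 1.0
95 95.04 0.0
94 93.88 1.1
93 92.86 0.2
92 91.86 0.3
91 90.88 0.0
90 90.2 1.8
89 90.01 5.0
88 89.25 5.9
87 88.33 6.9
86 87.36 7.5
85.5 86.91 6.9
85.0 86.44 7.2
84.5 85.96 6.9
84.0 85.45 8.2
83.5 85.07 7.3
83.0 85.08 9.1
82.5 85.08 10.6
82.0 85.01 13.2
81.5 85.02 14.1
81.0 84.97 15.9
80.5 84.95 17.2
80.0 84.96 18.2
79.5 84.91 19.9
79.0 84.9 22.1
78.5 84.91 24.7
[ 582.32834408 -147.62328882   84.89440937] [-9.4265232   2.94770773 23.03091772] 12.8833
```

The tip stopped hard at z = 85.0 with force rising to 25 N, so the lid is home. Now the lens.

```bash
python3 - <<'E'
from h import *
bot.movel([582,-147.5,200],None,150)
a=np.radians(16.8); L=np.array([537.4,192.4]); g=L-75*np.array([np.cos(a),np.sin(a)]); print(g)
R=[180,0,196.8]
bot.goto([560,-140,260],[180,0,197.5])
bot.goto([*g,150],R); bot.command_gripper(1.0)
bot.movel([*g,40],R,150); bot.sleep(.2)
s=bot.get_state(); print(s["time_s"],s["tcp_pos"],s["ee_rot"],s["ft_force"],s["width"])
t=eyes.grab_frame("top")[0]; sc=eyes.grab_frame("scene")[0]
crop(t,"pics/t2.png",170,210,100,90,6); crop(sc,"pics/s2.png",270,110,120,110,5); crop(sc,"pics/s2l.png",195,180,80,80,7)
E
```

```text
[465.60103769 170.72261523]
17.3667 [466.74037658 170.9688331   41.40128977] [-1.79985952e+02  1.51029772e-01 -1.63197088e+02] [-0.97625117 -0.24625335  0.70055639] 1.0029622481452722
```

View pics/t2.png

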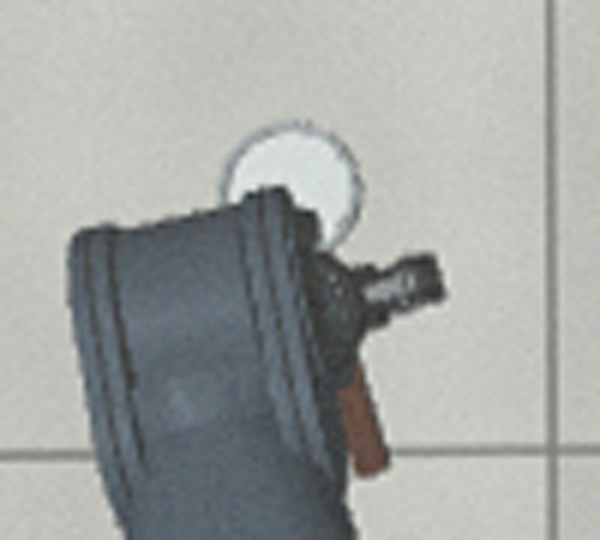

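View pics/s2.png

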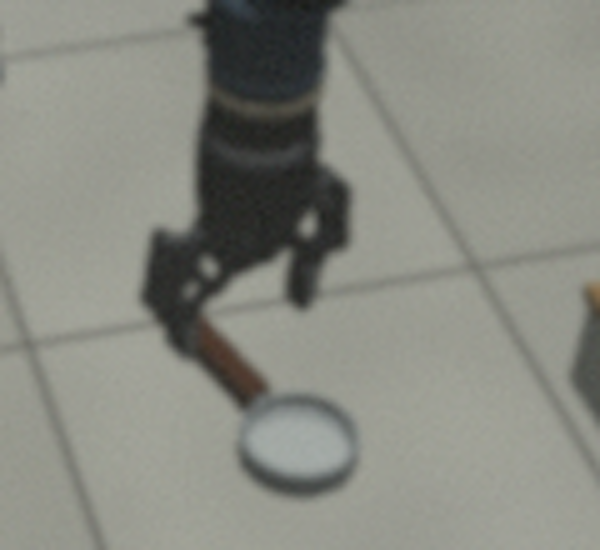

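View pics/s2l.png

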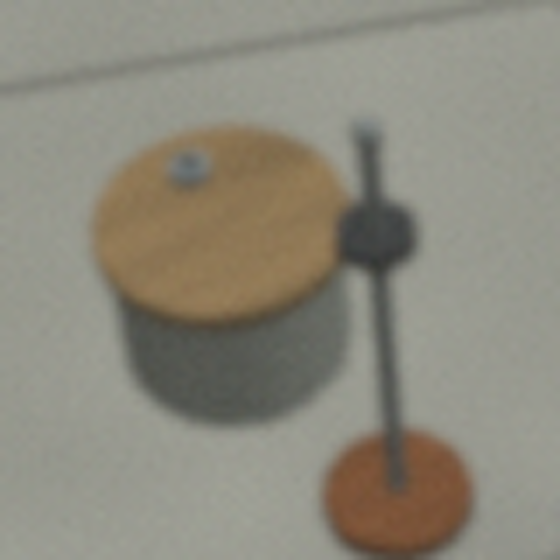

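The top view shows the open gripper straddling the handle. In the scene view the lid now sits lower on the rim and the collar is in place. I'll descend, grip, and lift a little.

```bash
python3 - <<'E'
from h import *
a=np.radians(16.8); L=np.array([537.4,192.4]); g=L-75*np.array([np.cos(a),np.sin(a)])
bot.movel([*g,4],[180,0,196.8],80); s=bot.get_state(); print(s["tcp_pos"],s["ft_force"])
bot.command_gripper(0.0); s=bot.get_state(); print(s["tcp_pos"],s["ft_force"],s["width"])
bot.movel([*g,90],None,80); bot.sleep(.3); s=bot.get_state(); print(s["time_s"],s["tcp_pos"],s["ee_rot"],s["ft_force"],s["ft_torque"],s["width"])
t=eyes.grab_frame("top")[0]; sc=eyes.grab_frame("scene")[0]
crop(t,"pics/t3.png",170,200,100,90,6); crop(sc,"pics/s3.png",270,90,120,110,5)
E
```

```text
[465.17909738 170.64881094   3.48680608] [ 0.01562051 -0.01367579 -0.31419754]
[466.19248873 170.83616573   4.59393233] [ 0.4562697  -0.56960393  2.58250658] 0.21614691942532396
20.2083 [465.34668789 170.66743594  89.61430522] [ 1.79995379e+02 -4.08082231e-02 -1.63201896e+02] [-0.19086708  0.97770089 -0.9375599 ] [ 0.046184   -0.0164073  -0.01402173] 0.21580276120414482
```

View pics/t3.png

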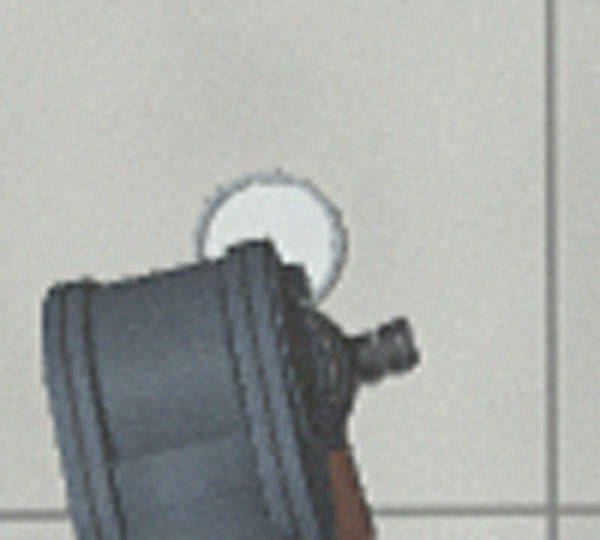

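View pics/s3.png

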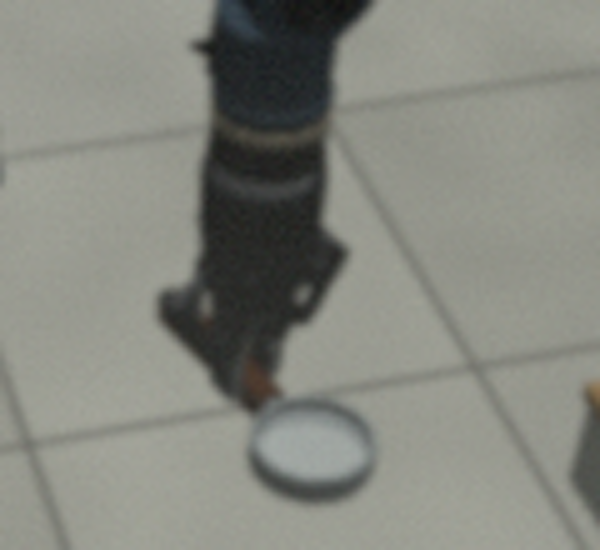

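```bash
python3 - <<'E'
from h import *
a=np.radians(16.8); L=np.array([537.4,192.4]); g=L-75*np.array([np.cos(a),np.sin(a)])
bot.movel([*g,180],None,120)
b=np.radians(-16); V=np.array([548.7,-157.8]); h=V-75*np.array([np.cos(b),np.sin(b)]); print(h)
print(bot.solve_ik([*h,180],[180,0,164]))
bot.movel([*h,180],[180,0,164],110); bot.movel([*h,163.5],None,60); bot.sleep(.5)
s=bot.get_state(); print(s["time_s"],s["tcp_pos"],s["ee_rot"],s["ft_force"],s["width"])
t=np.mean([eyes.grab_frame("top")[0].astype(float) for _ in range(4)],0); sc=np.mean([eyes.grab_frame("scene")[0].astype(float) for _ in range(4)],0)
np.savez("fin.npz",t=t,s=sc)
crop(t,"pics/t4.png",280,170,80,90,6); crop(sc,"pics/s4.png",185,140,90,90,6)
E
```

```text
[ 476.6053728  -137.12719831]
[-23.80396415  -1.91701572  -4.84654448  87.07047124   0.
  -7.80396415]
25.0833 [ 476.67937303 -137.18773507  163.65192858] [-1.79998744e+02  1.45618615e-02  1.63996607e+02] [-0.56962477  0.98787815 -1.74818987] 0.21641503643452045
```

View pics/t4.png

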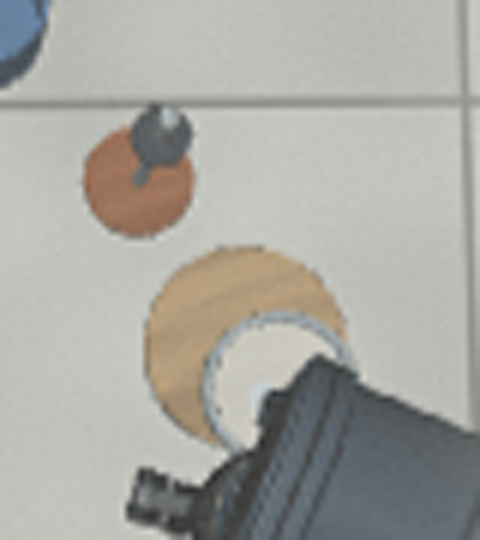

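View pics/s4.png

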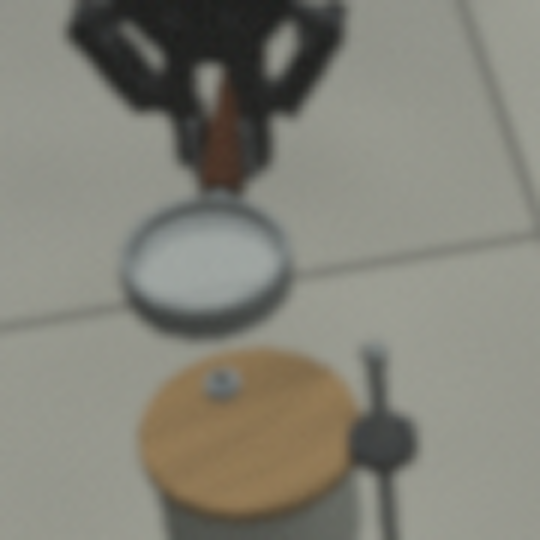

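```bash
python3 - <<'E'
from m import *
z=np.load("fin.npz"); t,s=z["t"],z["s"]
for P in [(548.7,-157.8,169.5),(548.7,-157.8,159.5),(548.7,-157.8,179.5)]: print(P,proj("top",P).round(2),proj("scene",P).round(2))
# scene: rim silhouette (below handle)
k,m,f=fit(s,(200,168,238,199),lambda r,g,b:(r<76)&(r-b<6))
m[:20]=0
x,y,w,h=cv2.boundingRect(m); print("bbox l,r,t,b",f([x,y]),f([x+w-1,y+h-1]), "centre",f([x+w/2-.5,y+h/2-.5]))
# expected silhouette of ring
th=np.linspace(0,2*np.pi,200)
for zc in (165,169.5,174):
  Q=np.array([proj("scene",(548.7+40*np.cos(q),-157.8+40*np.sin(q),zc+o)) for q in th for o in(-10,10)]); print(zc,"exp",Q.min(0),Q.max(0),(Q.min(0)+Q.max(0))/2)
cv2.imwrite("pics/ms.png",m)
# top: tangent extremes of rim: left (min u) and top (min v), mask not lid/foot brown: grayness of rim+glass
k,m,f=fit(t,(308,217,345,248),lambda r,g,b:(r-b<9)|((r>115)))
cv2.imwrite("pics/mt.png",m)
# scene collar again
k2,m2,f2=fit(s,(240,204,258,222),lambda r,g,b:(r<58)&(r-b<8)); m2o=cv2.morphologyEx(m2,cv2.MORPH_OPEN,np.ones((17,17)));x,y,w,h=cv2.boundingRect(m2o);print("collar",f2([x+w/2-.5,y+h/2-.5]))
for v in range(218,226): print(v,[tuple(int(c) for c in t[v,u]) for u in range(322,329)])
print(229,[(u,tuple(int(c) for c in t[234,u])) for u in range(310,320)])
E
```

```text
(548.7, -157.8, 169.5) [326.76 234.42] [218.84 184.17]
(548.7, -157.8, 159.5) [326.36 234.63] [219.22 186.69]
(548.7, -157.8, 179.5) [327.16 234.2 ] [218.45 181.62]
bbox l,r,t,b [204.875 172.625] [233.875 196.625] centre [219.375 184.625]
165 exp [204.31942916 173.14362334] [233.4389706  197.90730043] [218.87919988 185.52546188]
169.5 exp [204.10033762 171.9907449 ] [233.30754614 196.7870202 ] [218.70394188 184.38888255]
174 exp [203.87995842 170.83126892] [233.17536285 195.66010287] [218.52766063 183.2456859 ]
collar [248.375 213.375]
218 [(110, 97, 77), (110, 95, 77), (110, 96, 76), (112, 99, 79), (113, 99, 79), (112, 98, 79), (115, 101, 80)]
219 [(113, 100, 79), (112, 98, 78), (115, 100, 80), (115, 100, 79), (112, 98, 77), (113, 99, 78), (112, 98, 78)]
220 [(113, 98, 78), (114, 99, 78), (113, 98, 79), (112, 98, 78), (111, 96, 76), (110, 95, 76), (109, 94, 75)]
221 [(108, 94, 75), (112, 99, 80), (108, 95, 80), (107, 97, 84), (107, 97, 84), (108, 98, 84), (111, 100, 85)]
222 [(87, 83, 76), (105, 104, 98), (100, 102, 100), (99, 105, 107), (100, 106, 109), (97, 102, 105), (99, 104, 104)]
223 [(101, 107, 109), (99, 104, 105), (94, 97, 97), (93, 97, 94), (98, 101, 100), (91, 94, 93), (91, 95, 94)]
224 [(113, 115, 113), (104, 105, 100), (124, 124, 118), (125, 124, 119), (127, 125, 119), (123, 123, 118), (124, 124, 118)]
225 [(128, 127, 120), (125, 125, 118), (125, 125, 118), (127, 126, 119), (125, 124, 117), (126, 125, 118), (128, 126, 120)]
229 [(310, (105, 91, 74)), (311, (105, 92, 73)), (312, (104, 91, 74)), (313, (84, 80, 72)), (314, (102, 107, 110)), (315, (99, 102, 99)), (316, (126, 124, 118)), (317, (124, 123, 117)), (318, (124, 123, 117)), (319, (124, 123, 116))]
```

```bash
cd pics; python3 -c "
import cv2,numpy as np
a=cv2.imread('ms.png',0);b=cv2.imread('mt.png',0)
H=max(a.shape[0],b.shape[0]);p=lambda q:cv2.copyMakeBorder(q,0,H-q.shape[0],0,10,cv2.BORDER_CONSTANT,value=128)
cv2.imwrite('mm.png',cv2.resize(np.hstack([p(a),p(b)]),None,fx=2,fy=2))"
```

```text
(no output)
```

View pics/mm.png

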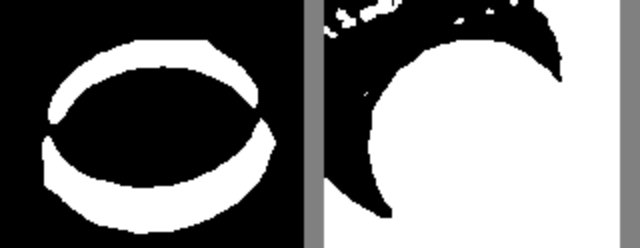

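The measured lens silhouette matches the prediction for valve x/y at z = 169.5 within about 1 px in both views. I'll do one last drift and depth check, then hand in.

```bash
python3 - <<'E'
from m import *
bot.sleep(1.0)
s=avg("scene"); t,d=eyes.grab_frame("top")
k,m,f=fit(s,(200,168,238,199),lambda r,g,b:(r<76)&(r-b<6)); m[:20]=0
x,y,w,h=cv2.boundingRect(m); print("rim centre",f([x+w/2-.5,y+h/2-.5]),w/4,h/4)
f_,cx,cy,V=K("top")
def zat(u,v):
    c=np.array([(u-cx)/f_,(v-cy)/f_,1])*d[v,u]; return (V[:3,:3].T@(c-V[:3,3]))[2]
print("rim z",[round(zat(u,v)) for u,v in [(324,222),(326,222),(328,222),(314,234),(314,235),(315,230)]], "glass z",np.median([zat(u,v) for u in range(320,328) for v in range(226,230)]), "collar top z",[round(zat(u,v)) for u,v in[(305,194),(306,194),(307,194),(304,193)]])
st=bot.get_state(); print(st["time_s"],st["tcp_pos"],st["ee_rot"],np.abs(st["qd"]).max(),st["width"])
bot.close_job()
E
```

```text
rim centre [219.375 184.625] 29.25 24.25
rim z [180, 179, 181, 182, 183, 179] glass z 170.64297737272136 collar top z [178, 176, 175, 177]
26.7333 [ 476.63503532 -137.11589118  163.52022104] [1.79999136e+02 3.96225086e-03 1.64000506e+02] 0.10755154597563395 0.21554484479067387
the job is handed in; nothing more can be done
```

The lid is pressed home, and the lens was being held level over the valve at collar height when I handed the job in at 26.7 s. The interface gives no verdict, so what follows is my own checks.

- **Lid:** I pressed it with the closed fingers. The tip moved from z ≈ 90 mm at 7–8 N, then stopped dead at 85.0 mm while the force rose to 25 N.
- **Lens grip:** I gripped the handle at its balance point, lifted it and carried it over the valve. The handle stayed in the grip, with the gripper opening steady at 0.216 throughout.
- **Height:** Depth readings put the glass at about 170.6 mm. The collar's middle is about 169 mm by triangulation and about 172.5 mm by depth, so they agree within about 2 mm against the 7 mm allowed.
- **Centring:** The two views disagree slightly, by up to about 1 px. That puts the lens within about 3 mm of the valve, against 12 mm allowed.
- **Level and still:** The rim's front and side points read within about 4 mm of each other, which is the depth noise. I didn't measure the tilt directly, because the arm hides part of the lens. The rim's position in the image did not change over the last second or so.
- **Other objects:** The collar reads at the same pixel as at the start. I kept clear of the mug, soap bottle and box throughout, but did not measure them again at the end.

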